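# Comb stirring rods into a drying tray

## Robot

A 6-joint arm with a two-finger parallel gripper is mounted at the origin on a cart in front of the work surface, level with it; the furniture and walls round the work are solid. World frame = base frame: x ahead of the robot, y to its left, z up, the work surface at z = 0. Lengths are in mm, angles in rad, forces in N, time in s.
With the tool pointing down it reaches from about 350 to 975 mm from the base axis. Payload 7.1 kg.
Tool frame: the origin (TCP) lies between the finger pads; the fingertips stand 19 mm ahead of it and the grasp point (between the pads) is the TCP (ctrl.tcp_to_tips is the distance from the TCP to the fingertips, in mm); z points along the fingers, y is the line along which they close (so a half turn about z gives the same grasp; the last joint's range is limited). The gripper opens to 88 mm and grips with 3 to 60 N. Pads are 20 mm wide; open, the fingers measure 115 mm over their backs; the gripper's body (75 mm by 178 mm) begins 61 mm behind the grasp point.
Start: joints at [-1.158, 0.423, 1.63, -0, 1.089, -0.019], TCP at [261.581, -567.609, 241.675] pointing down, gripper open.
Joint ranges: [-3, 3], [-0.9, 2.11], [0.09, 2.58], [-1.31, 4.45], [0.11, 2.69], [-2.54, 2.54]. Speed limits (rad/s): [2.39, 2.39, 3.01, 3.14, 3.14, 3.14].

## Interface

Orientations are given as a rotation vector (axis times angle).
In Python, from workcell import status, optics, ctrl gives the robot as it stands. The module is installed in compiled form; this text tells all that it offers.
- The arm moves only by the shell command python3 -m inch 'ROWS'. ROWS is JSON, a list that holds one entry, the list of rows, each a list of 7 numbers: the shift along the tool's x, y, z in mm, then the turn, a rotation vector about the tool's x, y, z in rad, then the opening in per cent of the stroke, from 0 (shut) to 100 (fully open). A call has 1 to 20 rows; each row is the pose to reach, as a shift and turn from the pose commanded when the call began, along the tool's axes at that moment; what a row does not reach only later rows make up. A row lasts 1/10 s, in which the tool goes at most 50 mm and 8.59 degrees, less where a joint would pass 70% of its speed; a pose out of reach is approached as far as the arm can. A call with a gripper value outside its range is refused whole. The fingers move at their own pace and stop on an object; the grip force is fixed at half the most. Time passes only in rows, so rows that repeat a pose let the fingers close. It gives the time, the measured TCP pose, the force, the opening and the grip force at its end, in the units of the state.
- status.get_obs(): the state, without advancing time (a new reading comes with each control period).
- optics.get_image(name): name is "side" or "top"; returns a dict with "frame" (400x640x3 uint8, red, green, blue), "fx", "fy", "cx", "cy" (pixels), "k1" (the pictures are not rectified: a ray, as slopes to the right and down, at radius r is drawn at 1 + k1 r^2 times it, then the intrinsics apply), "rvec" (rotation vector, rad) and "tvec" (3), from world to camera coordinates, as OpenCV has them. Camera axes: x right, y down, z forward; pixel columns grow to the right and rows downward; lengths in mm; the calibration is good to about 2 mm. A picture is of the moment at which its call begins. There is no depth.
- ctrl.close_job(): hands the job in; it is judged then, once.
The state is a dict: "t": time; "qpos": joint angles; "qvel": joint speeds; "joint_torque": joint torques, N m; "ee_pos": TCP position; "orientation": TCP orientation; "ft_force": force on the tool from outside, world axes, zero at the start; "moment": the same for the moment, N m; "width": finger opening in mm; "grasp_force": force on a finger pad.
Only numpy, scipy, OpenCV 4.12 (cv2) and the standard library are available. Lean on these libraries where they do the work, as an engineer would, in place of code of your own. Each camera call takes 0.05 s, during which the arm holds its last target. There are 200 camera calls.

## Task

Take the rake and comb the three loose steel rods on the drying tray until each lies down in a groove of its own, parallel to the grooves. Draw the rake across the grooves with its two runners pressed gently on the tray's two rails the whole time, with about 5 N (2 at least, never over 10): feel for the rails, whose height is not measured. Then stand the rake upright on the worktop, clear of the tray; leave the rods to the rake, and the other things alone.

Things in the scene. Friction and masses are not known exactly. Their poses are not given: they have to be found in the camera images.
- tray: Shallow aluminium frame fixed to the worktop, 200 (x) x 178 (y) x 28 mm; origin at the centre of its underside on the worktop, z up. In it, concentric and parallel, stands a white plastic bed 184 x 164 mm on levelling screws. The bed's top is level but anywhere from 30 to 54 mm above the worktop: set by hand, different each time. It does not give way.
- tray_plus_x (a point): Point on the worktop below the middle of the +x rim of the frame, 98 mm along the tray's x. Seven grooves run along the tray's y, centred at x = 0, +-14, +-28, +-42 mm, 10 mm deep, 11 mm wide at the mouth, 8 at the floor, 120 long (y -60 to 60). A rod in one lies below the bed's top, so the rake passes over.
- tray_plus_y (a point): Worktop point below the middle of the frame's +y rim, 87 mm along the tray's y. At both ends of the grooves a level steel rail, 18 mm wide (|y| = 63 to 81 mm), runs the bed's whole length along x: the rake's runners slide on these. Rail tops stand 0.5 to 3.5 mm above the ridges (shimmed by hand, not measured). Before and after the grooves (|x| = 49 to 92 mm) the bed is flat, as high as the ridges.
- rod_a: Loose steel rod, 8 mm thick, 100 mm long, 25 g; origin at its centre, length along its own y. At first it lies on the ridges, askew by 0.4 to 0.62 rad, the nearest to the tray's +x end (centre near x = 32 mm in the tray's frame). Ahead of the rake it slides and rolls, turns parallel to the row of tines and drops into a free groove.
- rod_b: The same; at first the middle one of the three (near x = 8 mm in the tray's frame).
- rod_c: The same; at first nearest the tray's -x end (near x = -16 mm in the tray's frame).
- rake_grip (a point): Centre of the rake's upright grip, a grey block 16 (x) x 36 (y) x 56 (z) mm, 72 mm above the runners' underside; grasp it from above across its 16 mm. Axes are the rake's: y along the row of tines, z up, x the way it is drawn (either way: it is symmetrical). About 200 g. It stands at first on its runners on the worktop, right of the tray. Its stem is sprung: pressed, it gives 1 mm per 8 N, 4 mm at most.
- rake_head (a point): Centre of the rake's steel head bar, 44 mm below the grip's centre, 28 mm above the runners' underside; bar 156 (y) x 12 x 12 mm. Below it nine tines 7 mm thick (x), from y = -54 to 54 mm, end 0.2 mm above the runners' underside; at y = -70 and 70 mm a runner 12 mm wide, 28 mm long (x). So the runners fit on the rails with the row of tines along the grooves.

How it is judged:
By the outcome, as a careful person would: the job done as asked, in the order asked, and still so for the second after the job is handed in, with the robot touching nothing.
It also fails if it takes over 66 s, if anything falls off the work surface, if the arm or the gripper's body presses on something with over 40 N, if the wrist force passes 120 N, or if a joint passes its speed limit or range.

## Working session

There is one attempt and no reset: what is moved stays moved. The work goes in short steps, Python scripts to look and compute and a shell command to move; the robot and the scene stay as the last step left them, time stands still between calls to the robot, and variables do not carry over. Pictures are saved under pics/ and viewed, at most 10 in all, crops included, and the job is handed in when it is done.

```bash
mkdir -p pics
cat > h.py <<'E'
import numpy as np, cv2, sys
from scipy.spatial.transform import Rotation as R
from workcell import status, optics, ctrl
def snap(name,fn,crop=None,scale=1):
    im=optics.get_image(name); f=im['frame'][:,:,::-1]
    if crop: x0,y0,x1,y1=crop; f=f[y0:y1,x0:x1]
    f=cv2.resize(f,None,fx=scale,fy=scale,interpolation=cv2.INTER_CUBIC)
    cv2.imwrite('pics/'+fn,f); np.save('cal_'+name+'.npy',{k:v for k,v in im.items() if k!='frame'},allow_pickle=True); return im
def cal(name): return np.load('cal_'+name+'.npy',allow_pickle=True).item()
def world(name,px,z):
    c=cal(name); d=np.array([(px[0]-c['cx'])/c['fx'],(px[1]-c['cy'])/c['fy']]); u=d.copy()
    for _ in range(20): u=d/(1+c['k1']*(u@u))
    Rm=cv2.Rodrigues(np.array(c['rvec'],float))[0]; t=np.array(c['tvec'],float).ravel()
    o=-Rm.T@t; r=Rm.T@np.array([u[0],u[1],1]); return o+r*(z-o[2])/r[2]
def proj(name,P):
    c=cal(name); Rm=cv2.Rodrigues(np.array(c['rvec'],float))[0]; p=Rm@np.array(P,float)+np.array(c['tvec'],float).ravel()
    u=p[:2]/p[2]; u=u*(1+c['k1']*(u@u)); return np.array([u[0]*c['fx']+c['cx'],u[1]*c['fy']+c['cy']])
E
python3 - <<'E'
from h import *
snap('top','t0.png'); snap('side','s0.png')
print(status.get_obs()); print(cal('top'),cal('side'))
for n in('top','side'):
    c=cal(n);Rm=cv2.Rodrigues(np.array(c['rvec'],float))[0];print(-Rm.T@np.array(c['tvec'],float).ravel(),Rm)
E
```

```text
{'t': 0.1, 'qpos': array([-1.15801290e+00,  4.23754848e-01,  1.63061962e+00, -4.00776792e-06,
        1.08857915e+00, -1.90127925e-02]), 'qvel': array([ 3.08156277e-04, -1.01438661e-03, -1.02642471e-04,  1.71148546e-05,
        3.62277417e-05,  6.20775166e-04]), 'joint_torque': array([-3.98301163e-04, -5.45615852e+01, -2.74323428e+01,  6.45432039e-02,
        1.88366929e-02, -3.08903725e-05]), 'ee_pos': array([ 261.38801994, -567.19063283,  240.98300906]), 'orientation': array([-3.06735500e+00, -6.72724056e-01,  4.23475147e-04]), 'ft_force': array([ 0.23061573,  0.23985264, -0.94285202]), 'moment': array([-0.00153849, -0.05151599, -0.00849459]), 'grasp_force': 0.0, 'width': 88.01732597577215}
{'fx': 497.2560859702083, 'fy': 497.2560859702083, 'cx': 314.5720050596502, 'cy': 201.09655590564603, 'k1': -0.006216589391616784, 'rvec': array([ 2.11001918, -2.12055155,  0.15852791]), 'tvec': array([ -41.7845382 ,  625.03516029, 1123.72011593])} {'fx': 408.57036103256775, 'fy': 408.57036103256775, 'cx': 320.66801767082677, 'cy': 200.19503647601525, 'k1': -0.0351952438832543, 'rvec': array([ 0.05408909,  2.71723703, -1.49922819]), 'tvec': array([615.91759751,  82.71325559, 898.49141046])}
[ 416.06848067  -77.77943592 1214.90706514] [[-0.00241058 -0.99958299 -0.02877545]
 [-0.9841938   0.00746705 -0.17693729]
 [ 0.17707837  0.0278941  -0.98380139]]
[658.87700639 684.91016788 538.75962789] [[-0.99868132  0.04871857  0.01619036]
 [ 0.01228237  0.53294313 -0.84606191]
 [-0.04984747 -0.84474737 -0.53283873]]
```

View pics/t0.png

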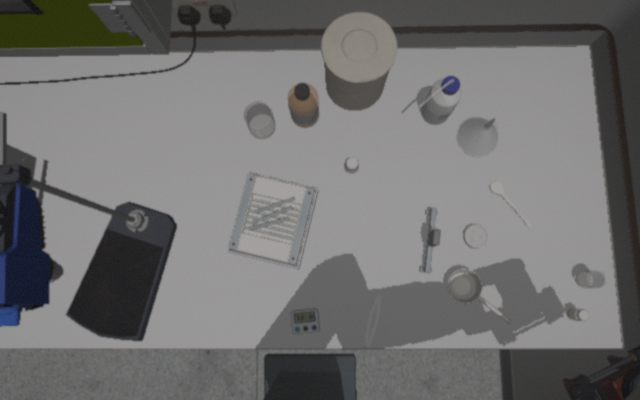

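View pics/s0.png

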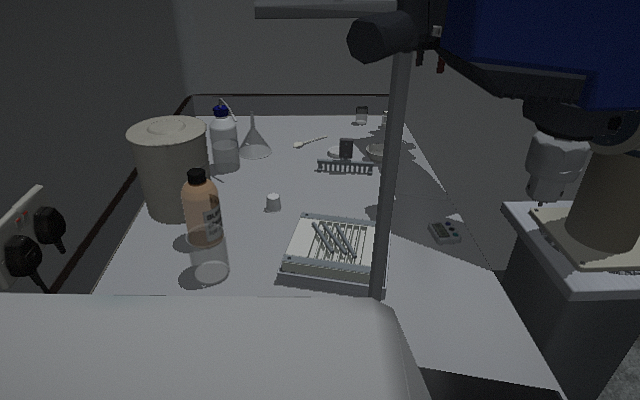

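The top view shows the tray around (273,220) with the rods askew, and the rake around (431,240) with its row running along image rows (world x). I'll enlarge both.

Run:
```python
from h import *
im=optics.get_image('top')['frame'][:,:,::-1]
a=cv2.resize(im[165:275,220:325],None,fx=5,fy=5,interpolation=cv2.INTER_CUBIC)
b=cv2.resize(im[195:285,405:455],None,fx=5,fy=5,interpolation=cv2.INTER_CUBIC)
o=np.zeros((550,525+250,3),np.uint8);o[:,:525]=a;o[:450,525:]=b
o=np.clip(o.astype(float)*1.4,0,255).astype(np.uint8)
cv2.imwrite('pics/z0.png',o)
```

```text
(no output)
```

View pics/z0.png

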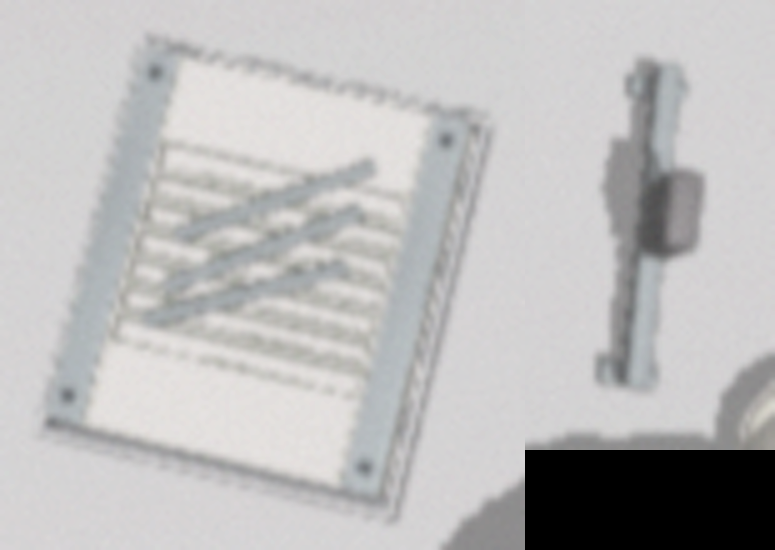

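Enlarged: rail screws are at zoom (155,72), (446,139), (363,467), (67,395). The rods form a stack leaning up to the right. The rake's grip top is near (686,212) and its bar runs from (672,65) to (643,385).

Run:
```python
from h import *
Z=lambda x,y,o:((x+.5)/5-.5+o[0],(y+.5)/5-.5+o[1])
T=(220,165);Rk=(405-105,195)
S=[(155,72),(446,139),(363,467),(67,395)]
for z in (32,44,56):
    W=np.array([world('top',Z(*s,T),z)[:2] for s in S]);c=W.mean(0)
    xd=(W[0]+W[1]-W[2]-W[3]);yd=(W[0]+W[3]-W[1]-W[2])
    print(z,c,'yaw x',np.arctan2(xd[1],xd[0]),'yaw y-90',np.arctan2(yd[1],yd[0])-np.pi/2,np.linalg.norm(xd)/2,np.linalg.norm(yd)/2)
    print('  side px',[proj('side',[*w,z]).round(1) for w in W])
# frame corners, z=28
print('grip top',world('top',Z(686,212,Rk),100)); a=world('top',Z(672,65,Rk),34);b=world('top',Z(643,385,Rk),34);print('bar',a,b,(a+b)/2,np.arctan2(*(a-b)[1::-1]),np.linalg.norm(a-b))
o=status.get_obs();print(R.from_rotvec(o['orientation']).as_matrix().round(4))
im=optics.get_image('side')['frame'][:,:,::-1]
a=cv2.resize(im[200:300,270:395],None,fx=4,fy=4,interpolation=cv2.INTER_CUBIC)
b=cv2.resize(im[130:180,310:385],None,fx=4,fy=4,interpolation=cv2.INTER_CUBIC)
q=np.zeros((600,500,3),np.uint8);q[:400]=a;q[400:,:300]=b
cv2.imwrite('pics/z1.png',np.clip(q*1.4,0,255).astype(np.uint8))
```

```text
32 [588.74331331  60.61340848] yaw x -0.2433888635124144 yaw y-90 -0.23941856755412472 162.96042585937963 146.49508430227297
  side px [array([286.9, 267.4]), array([304.5, 222.4]), array([380.9, 232.2]), array([375.3, 280.2])]
44 [586.99161358  59.20948236] yaw x -0.2433888635124146 yaw y-90 -0.2394185675541245 161.3072739187591 145.0089650090242
  side px [array([288.2, 261.7]), array([305.5, 217.6]), array([381.8, 227.3]), array([376.3, 274.3])]
56 [585.23991384  57.80555623] yaw x -0.24338886351241454 yaw y-90 -0.23941856755412472 159.65412197813862 143.52284571577536
  side px [array([289.6, 255.9]), array([306.6, 212.8]), array([382.6, 222.3]), array([377.3, 268.3])]
grip top [ 533.14549369 -319.2427557   100.        ]
bar [ 610.64783084 -330.08935626   34.        ] [ 459.00367104 -309.85419587   34.        ] [ 534.82575094 -319.97177607   34.        ] -0.1326548033374376 152.98827705902104
[[ 9.082e-01  4.185e-01 -5.000e-04]
 [ 4.185e-01 -9.082e-01  1.100e-03]
 [ 0.000e+00 -1.200e-03 -1.000e+00]]
```

View pics/z1.png

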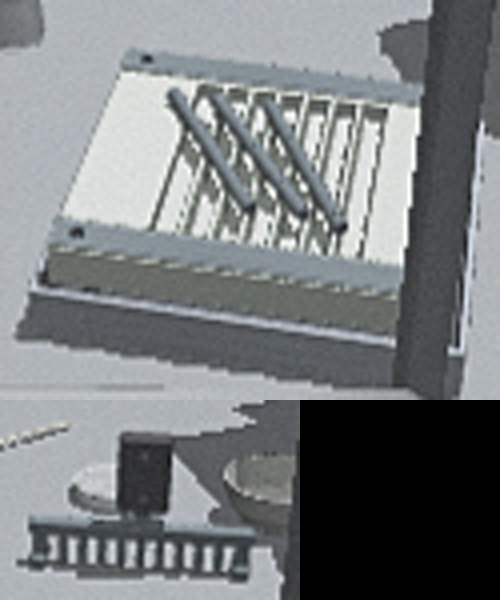

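```bash
python3 -m inch '[[[30,-10,0,0,0,0.05,100],[65,-20,10,0,0,0.11,100],[100,-31,20,0,0,0.17,100],[135,-42,30,0,0,0.23,100],[170,-53,40,0,0,0.29,100],[205,-64,50,0,0,0.35,100],[240,-75,60,0,0,0.41,100],[275,-87,70,0,0,0.46,100],[310,-98,80,0,0,0.51,100],[335,-106,85,0,0,0.54,100],[351,-111,90,0,0,0.564,100],[351,-111,90,0,0,0.564,100],[351,-111,90,0,0,0.564,100],[351,-111,90,0,0,0.564,100]]]'
python3 - <<'E'
from h import *
o=status.get_obs();print(o['t'],o['ee_pos'],R.from_rotvec(o['orientation']).as_matrix().round(4),o['qpos'],o['ft_force'])
im=optics.get_image('top')['frame'][:,:,::-1]
im2=optics.get_image('side')['frame'][:,:,::-1]
a=cv2.resize(im[180:290,380:480],None,fx=4,fy=4);b=cv2.resize(im2[90:190,290:400],None,fx=3.6,fy=4)
cv2.imwrite('pics/z2.png',np.clip(np.hstack([a[:400],b[:400]])*1.4,0,255).astype(np.uint8))
E
```

```text
t: 1.6
ee_pos: [533.3, -320.6, 151.9]
orientation: [3.135, -0.208, -0.0]
ft_force: [0.9, 1.2, -1.2]
width: 87.9
grasp_force: 0.0
1.6 [ 533.26505948 -320.64504877  151.89755722] [[ 9.912e-01 -1.321e-01 -1.000e-04]
 [-1.321e-01 -9.912e-01 -2.000e-04]
 [-1.000e-04  2.000e-04 -1.000e+00]] [-5.60399488e-01  5.28620028e-01  1.69497025e+00 -2.45074236e-04
  9.17973136e-01  1.14302165e+00] [ 0.88977792  1.17024631 -1.18051134]
```

View pics/z2.png

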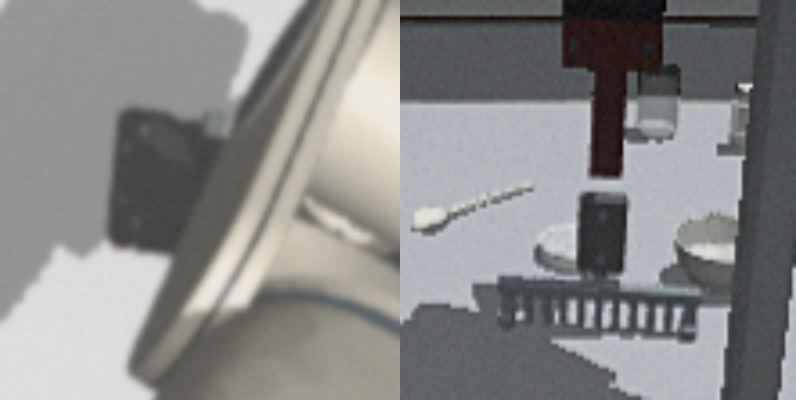

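The side view shows the fingers right above the grip (finger centre column 606, grip 604), so I descend and grasp.

```bash
python3 -m inch '[[[0,0,20,0,0,0,100],[0,0,45,0,0,0,100],[0,0,65,0,0,0,100],[0,0,75,0,0,0,100],[0,0,78,0,0,0,100],[0,0,78,0,0,0,100],[0,0,78,0,0,0,0],[0,0,78,0,0,0,0],[0,0,78,0,0,0,0],[0,0,78,0,0,0,0],[0,0,78,0,0,0,0],[0,0,78,0,0,0,0],[0,0,78,0,0,0,0],[0,0,78,0,0,0,0],[0,0,78,0,0,0,0]]]'
python3 -m inch '[[[0,0,-2,0,0,0,0],[0,0,-10,0,0,0,0],[0,0,-25,0,0,0,0],[0,0,-45,0,0,0,0],[0,0,-65,0,0,0,0],[0,0,-75,0,0,0,0],[0,0,-78,0,0,0,0],[0,0,-78,0,0,0,0],[0,0,-78,0,0,0,0],[0,0,-78,0,0,0,0],[0,0,-78,0,0,0,0]]]'
python3 - <<'E'
from h import *
o=status.get_obs();print(o['t'],o['ee_pos'],R.from_rotvec(o['orientation']).as_matrix().round(4),o['qpos'],o['ft_force'],o['moment'])
im2=optics.get_image('side')['frame'][:,:,::-1]
b=cv2.resize(im2[70:190,280:400],None,fx=4,fy=4)
cv2.imwrite('pics/z3.png',np.clip(b*1.4,0,255).astype(np.uint8))
E
```

```text
t: 3.2
ee_pos: [533.9, -319.9, 73.6]
orientation: [-3.135, 0.207, 0.0]
ft_force: [0.4, 0.3, 0.4]
width: 19.2
grasp_force: 0.0
t: 4.3
ee_pos: [533.5, -319.7, 150.8]
orientation: [-3.134, 0.207, 0.002]
ft_force: [0.1, -0.3, -2.0]
width: 15.8
grasp_force: 30.0
4.3 [ 533.53911442 -319.65939079  150.82885219] [[ 9.913e-01 -1.318e-01 -1.200e-03]
 [-1.318e-01 -9.913e-01  8.000e-04]
 [-1.300e-03 -6.000e-04 -1.000e+00]] [-5.58920029e-01  5.30255809e-01  1.69512189e+00  1.72521634e-05
  9.17670122e-01  1.14406528e+00] [ 0.05494462 -0.2553391  -1.98800214] [ 0.01655478 -0.00948612  0.04643567]
```

View pics/z3.png

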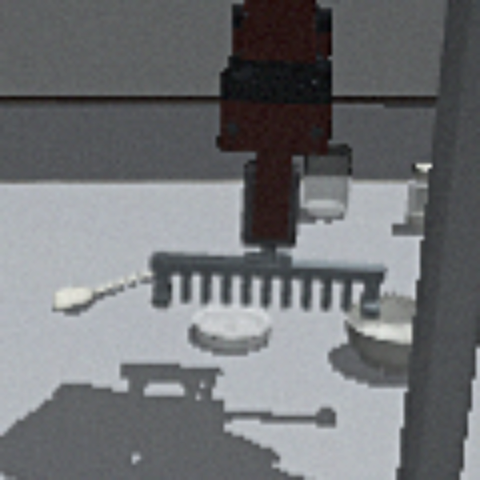

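The rake is gripped squarely and hangs level. I carry it to the tray's +x end, above the rails.

```bash
python3 -m inch '[[[3,-13,-2,0,0,-0.05,0],[8,-38,-5,0,0,-0.15,0],[14,-69,-5,0,0,-0.27,0],[20,-100,-5,0,0,-0.39,0],[26,-132,-5,0,0,-0.515,0],[32,-163,-5,0,0,-0.64,0],[38,-194,-5,0,0,-0.76,0],[44,-225,-5,0,0,-0.88,0],[50,-257,-5,0,0,-1.005,0],[57,-288,-5,0,0,-1.13,0],[63,-319,-5,0,0,-1.25,0],[68,-345,-5,0,0,-1.35,0],[72,-364,-5,0,0,-1.425,0],[73.5,-373.7,-5,0,0,-1.462,0],[73.5,-373.7,-5,0,0,-1.462,0],[73.5,-373.7,-5,0,0,-1.462,0],[73.5,-373.7,-5,0,0,-1.462,0],[73.5,-373.7,-5,0,0,-1.462,0]]]'
python3 - <<'E'
from h import *
o=status.get_obs();print(o['t'],o['ee_pos'],R.from_rotvec(o['orientation']).as_matrix().round(4),o['qpos'],o['ft_force'],o['moment'])
im=optics.get_image('top')['frame'][:,:,::-1]
im2=optics.get_image('side')['frame'][:,:,::-1]
a=cv2.resize(im[150:280,215:335],None,fx=3,fy=3);b=cv2.resize(im2[170:300,270:395],None,fx=3,fy=3)
cv2.imwrite('pics/z4.png',np.clip(np.hstack([a,b])*1.4,0,255).astype(np.uint8))
E
```

```text
t: 6.15
ee_pos: [655.8, 39.9, 156.7]
orientation: [-2.474, -1.936, 0.0]
ft_force: [-0.0, 0.2, -1.1]
width: 16.0
grasp_force: 30.0
6.15 [655.79968452  39.87148963 156.70214578] [[ 2.403e-01  9.707e-01 -2.000e-04]
 [ 9.707e-01 -2.403e-01 -1.000e-04]
 [-1.000e-04 -2.000e-04 -1.000e+00]] [ 4.26429541e-02  5.67319523e-01  1.60961755e+00 -9.00701826e-05
  9.64849583e-01  2.85343007e-01] [-0.03009157  0.23044356 -1.14558842] [-0.03180984 -0.07212022 -0.01621098]
```

View pics/z4.png

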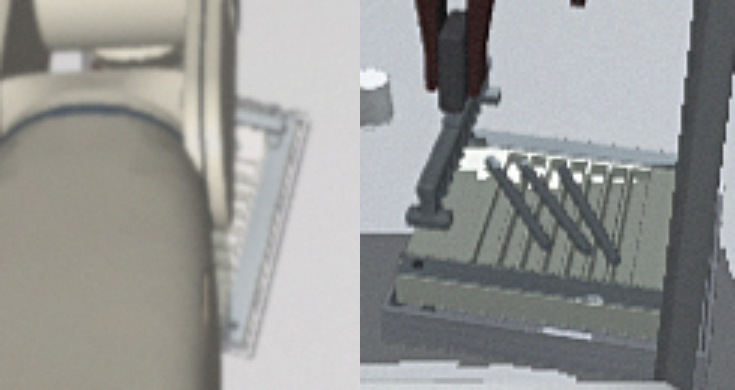

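The side view shows the rake over the tray's +x flat, near runner at about (293,242) full-frame and far runner at (313,202). I check the lateral fit by projection.

Run:
```python
from h import *
c=np.array([655.8,39.9]);yd=np.array([.2403,.9707])
for s in(70,-70):
  for z in (82.7,88):print(s,z,proj('side',[*(c+s*yd),z]))
o=status.get_obs();print(o['t'],o['ft_force'],o['moment'])
t=np.array([585.7,58.2]);xd=np.array([.9707,-.2403]);print('tray xy',(c-t)@xd,(c-t)@yd)
p0=proj('side',[*(c+70*yd),83]);p1=proj('side',[*(c+71*yd),83]);print(p1-p0)
im2=optics.get_image('side')['frame'][:,:,::-1]
cv2.imwrite('pics/z5.png',np.clip(cv2.resize(im2[190:275,275:350],None,fx=7,fy=7,interpolation=cv2.INTER_CUBIC)*1.5,0,255).astype(np.uint8))
```

```text
70 82.7 [293.12626808 244.10825889]
70 88 [293.06632477 241.76184244]
-70 82.7 [309.92796701 202.91963858]
-70 88 [309.93355587 200.75667535]
6.25 [ 0.09727423  0.02853269 -1.71379489] [-0.04127784 -0.02451375 -0.00512937]
tray xy 72.44355999999992 -0.9187800000000244
[-0.13918754  0.34113482]
```

View pics/z5.png

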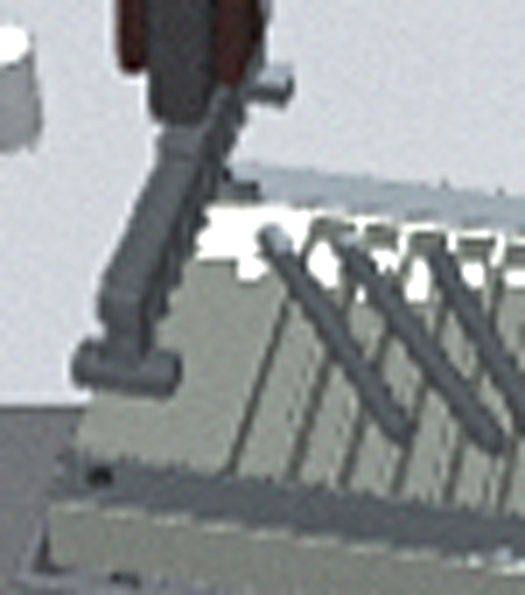

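Runner measured at (293.1,242.1) against predicted (293.1,241.8), so the rake is centred to about 1 mm. I lower it towards the rails, in small guarded steps near contact.

```bash
cat > chk.py <<'E'
from workcell import status
import sys
o=status.get_obs(); print('F',o['ft_force'].round(2),'z',round(o['ee_pos'][2],2)); sys.exit(int(o['ft_force'][2]>-0.6))
E
python3 -m inch '[[[0.5,0,5,0,0,0,0],[1,0,13,0,0,0,0],[1,0,19,0,0,0,0],[1,0,22,0,0,0,0],[1,0,23,0,0,0,0],[1,0,23,0,0,0,0],[1,0,23,0,0,0,0],[1,0,23,0,0,0,0]]]' >/dev/null; python3 chk.py &&
python3 -m inch '[[[0,0,0.5,0,0,0,0],[0,0,1,0,0,0,0],[0,0,1,0,0,0,0]]]' >/dev/null && python3 chk.py &&
python3 -m inch '[[[0,0,0.4,0,0,0,0],[0,0,0.8,0,0,0,0],[0,0,0.8,0,0,0,0]]]' >/dev/null && python3 chk.py &&
python3 -m inch '[[[0,0,0.4,0,0,0,0],[0,0,0.8,0,0,0,0],[0,0,0.8,0,0,0,0]]]' >/dev/null && python3 chk.py &&
python3 -m inch '[[[0,0,0.4,0,0,0,0],[0,0,0.8,0,0,0,0],[0,0,0.8,0,0,0,0]]]' >/dev/null && python3 chk.py &&
python3 -m inch '[[[0,0,0.4,0,0,0,0],[0,0,0.8,0,0,0,0],[0,0,0.8,0,0,0,0]]]' >/dev/null && python3 chk.py &&
python3 -m inch '[[[0,0,0.4,0,0,0,0],[0,0,0.8,0,0,0,0],[0,0,0.8,0,0,0,0]]]' >/dev/null && python3 chk.py &&
python3 -m inch '[[[0,0,0.4,0,0,0,0],[0,0,0.8,0,0,0,0],[0,0,0.8,0,0,0,0]]]' >/dev/null && python3 chk.py
```

```text
F [-0.03  0.24 -2.28] z 133.98
F [-0.11 -0.18 -1.93] z 132.68
F [-0.25 -1.32 -1.59] z 131.83
F [-0.41  0.55 -1.9 ] z 131.02
F [-0.3  -0.22 -1.78] z 130.2
F [-0.38  0.36 -1.55] z 129.41
F [-0.17  0.74 -2.35] z 128.61
F [ 0.28  0.62 -1.71] z 127.81
```

```bash
python3 -m inch '[[[0,0,0.3,0,0,0,0],[0,0,0.6,0,0,0,0],[0,0,0.6,0,0,0,0]]]' >/dev/null && python3 chk.py &&
python3 -m inch '[[[0,0,0.3,0,0,0,0],[0,0,0.6,0,0,0,0],[0,0,0.6,0,0,0,0]]]' >/dev/null && python3 chk.py &&
python3 -m inch '[[[0,0,0.3,0,0,0,0],[0,0,0.6,0,0,0,0],[0,0,0.6,0,0,0,0]]]' >/dev/null && python3 chk.py &&
python3 -m inch '[[[0,0,0.3,0,0,0,0],[0,0,0.6,0,0,0,0],[0,0,0.6,0,0,0,0]]]' >/dev/null && python3 chk.py &&
python3 -m inch '[[[0,0,0.3,0,0,0,0],[0,0,0.6,0,0,0,0],[0,0,0.6,0,0,0,0]]]' >/dev/null && python3 chk.py &&
python3 -m inch '[[[0,0,0.3,0,0,0,0],[0,0,0.6,0,0,0,0],[0,0,0.6,0,0,0,0]]]' >/dev/null && python3 chk.py &&
python3 -m inch '[[[0,0,0.3,0,0,0,0],[0,0,0.6,0,0,0,0],[0,0,0.6,0,0,0,0]]]' >/dev/null && python3 chk.py &&
python3 -m inch '[[[0,0,0.3,0,0,0,0],[0,0,0.6,0,0,0,0],[0,0,0.6,0,0,0,0]]]' >/dev/null && python3 chk.py &&
python3 -m inch '[[[0,0,0.3,0,0,0,0],[0,0,0.6,0,0,0,0],[0,0,0.6,0,0,0,0]]]' >/dev/null && python3 chk.py &&
python3 -m inch '[[[0,0,0.3,0,0,0,0],[0,0,0.6,0,0,0,0],[0,0,0.6,0,0,0,0]]]' >/dev/null && python3 chk.py
```

```text
F [ 0.62 -0.78 -2.75] z 127.22
F [-0.28  0.01 -1.66] z 126.62
F [ 0.53 -0.49 -2.25] z 126.0
F [-0.07  0.86 -0.8 ] z 125.65
F [-1.16 -0.27  3.2 ] z 125.29
```

Contact is felt at TCP z≈125.6, and the press is now about 5 N (3.2 plus 1.9 weight). I draw along tray −x with force guards.

```bash
cat > chk2.py <<'E'
from workcell import status
import sys
o=status.get_obs(); f=o['ft_force']; print('t',round(o['t'],2),'F',f.round(2),'press',round(f[2]+1.9,1),'p',o['ee_pos'].round(1)); sys.exit(int(not 3.2<f[2]+1.9<7))
E
python3 chk2.py &&
python3 -m inch '[[[0,-2,0,0,0,0,0],[0,-4,0,0,0,0,0],[0,-6,0,0,0,0,0]]]' >/dev/null && python3 chk2.py &&
python3 -m inch '[[[0,-3,0,0,0,0,0],[0,-6,0,0,0,0,0],[0,-9,0,0,0,0,0]]]' >/dev/null && python3 chk2.py &&
python3 -m inch '[[[0,-3,0,0,0,0,0],[0,-6,0,0,0,0,0],[0,-9,0,0,0,0,0]]]' >/dev/null && python3 chk2.py &&
python3 -m inch '[[[0,-3,0,0,0,0,0],[0,-6,0,0,0,0,0],[0,-9,0,0,0,0,0]]]' >/dev/null && python3 chk2.py &&
python3 -m inch '[[[0,-3,0,0,0,0,0],[0,-6,0,0,0,0,0],[0,-9,0,0,0,0,0]]]' >/dev/null && python3 chk2.py
```

```text
t 10.7 F [-1.16 -0.27  3.2 ] press 5.1 p [656.5  41.8 125.3]
t 11.0 F [ 1.59 -0.61  3.85] press 5.8 p [650.7  43.3 125.2]
t 11.3 F [ 1.29 -0.09  4.96] press 6.9 p [641.7  45.5 125.1]
t 11.6 F [ 0.9  -0.11  5.15] press 7.1 p [632.8  47.6 125. ]
```

```bash
python3 -m inch '[[[0,-3,-0.2,0,0,0,0],[0,-6,-0.3,0,0,0,0],[0,-9,-0.4,0,0,0,0]]]' >/dev/null && python3 chk2.py &&
python3 -m inch '[[[0,-3,0,0,0,0,0],[0,-6,0,0,0,0,0],[0,-9,-0.1,0,0,0,0]]]' >/dev/null && python3 chk2.py &&
python3 -m inch '[[[0,-3,0,0,0,0,0],[0,-6,0,0,0,0,0],[0,-9,-0.1,0,0,0,0]]]' >/dev/null && python3 chk2.py &&
python3 -m inch '[[[0,-3,0,0,0,0,0],[0,-6,0,0,0,0,0],[0,-9,-0.1,0,0,0,0]]]' >/dev/null && python3 chk2.py
```

```text
t 11.9 F [ 0.63 -1.32  3.89] press 5.8 p [623.8  49.7 125.2]
t 12.2 F [0.67 0.21 3.02] press 4.9 p [615.1  51.9 125.3]
t 12.5 F [0.96 0.26 2.1 ] press 4.0 p [606.3  54.1 125.4]
t 12.8 F [ 0.72 -0.43  1.71] press 3.6 p [597.6  56.2 125.5]
```

```bash
python3 -m inch '[[[0,-3,0.1,0,0,0,0],[0,-6,0.2,0,0,0,0],[0,-9,0.2,0,0,0,0]]]' >/dev/null && python3 chk2.py &&
python3 -m inch '[[[0,-3,0,0,0,0,0],[0,-6,0,0,0,0,0],[0,-9,0,0,0,0,0]]]' >/dev/null && python3 chk2.py &&
python3 -m inch '[[[0,-3,0,0,0,0,0],[0,-6,0,0,0,0,0],[0,-9,0,0,0,0,0]]]' >/dev/null && python3 chk2.py &&
python3 -m inch '[[[0,-3,0,0,0,0,0],[0,-6,0,0,0,0,0],[0,-9,0,0,0,0,0]]]' >/dev/null && python3 chk2.py
python3 - <<'E'
from h import *
im2=optics.get_image('side')['frame'][:,:,::-1]
cv2.imwrite('pics/z6.png',np.clip(cv2.resize(im2[190:290,275:395],None,fx=5,fy=5,interpolation=cv2.INTER_CUBIC)*1.5,0,255).astype(np.uint8))
E
```

```text
t 13.1 F [1.04 0.22 2.59] press 4.5 p [589.   58.3 125.4]
t 13.4 F [0.27 0.01 2.45] press 4.3 p [580.3  60.5 125.4]
t 13.7 F [-0.14  0.6   2.61] press 4.5 p [571.5  62.6 125.4]
t 14.0 F [0.85 0.27 2.57] press 4.5 p [562.8  64.8 125.4]
```

View pics/z6.png

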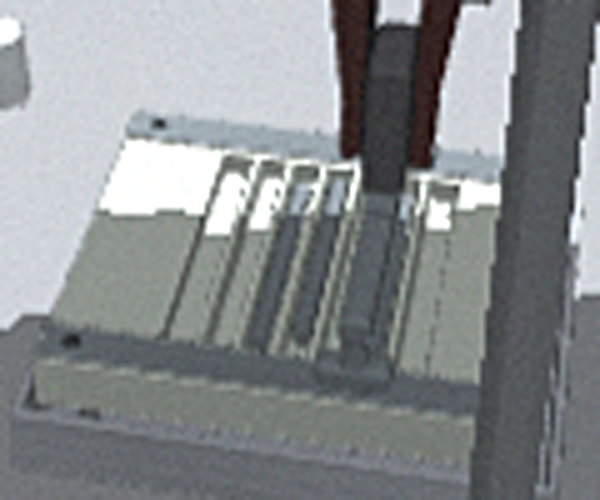

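Two rods lie in grooves (zoom (275,290) and (315,280)). The third shows just ahead of the rake, around (400,210). I continue to the end of the stroke.

```bash
python3 -m inch '[[[0,-3,0,0,0,0,0],[0,-6,0,0,0,0,0],[0,-9,0,0,0,0,0]]]' >/dev/null && python3 chk2.py &&
python3 -m inch '[[[0,-3,0,0,0,0,0],[0,-6,0,0,0,0,0],[0,-9,0,0,0,0,0]]]' >/dev/null && python3 chk2.py &&
python3 -m inch '[[[0,-3,0,0,0,0,0],[0,-6,0,0,0,0,0],[0,-9,0,0,0,0,0]]]' >/dev/null && python3 chk2.py &&
python3 -m inch '[[[0,-3,0,0,0,0,0],[0,-6,0,0,0,0,0],[0,-9,0,0,0,0,0]]]' >/dev/null && python3 chk2.py &&
python3 -m inch '[[[0,-3,0,0,0,0,0],[0,-6,0,0,0,0,0],[0,-8,0,0,0,0,0],[0,-9,0,0,0,0,0],[0,-9,0,0,0,0,0]]]' >/dev/null && python3 chk2.py
python3 - <<'E'
from h import *
im2=optics.get_image('side')['frame'][:,:,::-1]
cv2.imwrite('pics/z7.png',np.clip(cv2.resize(im2[190:290,275:395],None,fx=5,fy=5,interpolation=cv2.INTER_CUBIC)*1.5,0,255).astype(np.uint8))
E
```

```text
t 14.35 F [ 0.52 -0.23  1.74] press 3.6 p [554.1  66.9 125.4]
t 14.65 F [ 0.76 -0.18  2.63] press 4.5 p [545.3  69.1 125.4]
t 14.95 F [0.02 0.59 1.34] press 3.2 p [536.6  71.2 125.4]
t 15.25 F [ 0.63 -0.45  2.01] press 3.9 p [527.8  73.4 125.4]
t 15.75 F [-0.53  0.21  2.75] press 4.7 p [519.1  75.5 125.4]
```

View pics/z7.png

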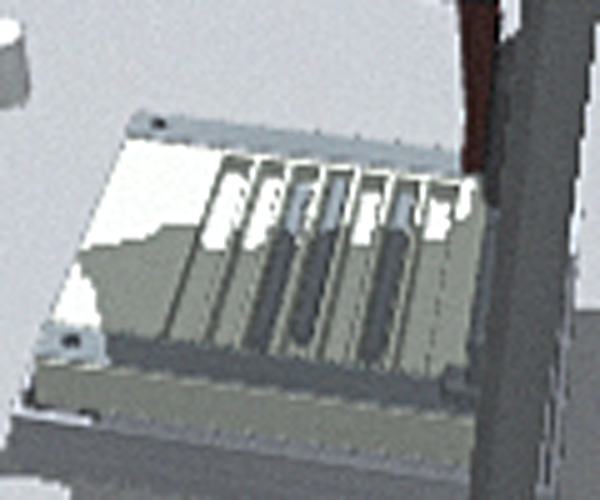

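All three rods lie in separate grooves (columns 275, 318 and 385 in the crop), below the bed's top. I lift the rake and carry it back to its original clear spot.

```bash
python3 -m inch '[[[0,0,-3,0,0,0,0],[0,0,-12,0,0,0,0],[0,0,-24,0,0,0,0],[0,0,-32,0,0,0,0],[0,0,-35,0,0,0,0],[0,0,-35,0,0,0,0]]]' && python3 -m inch '[[[-13,4,0,0,0,0.05,0],[-38,11,0,0,0,0.15,0],[-69,20,0,0,0,0.27,0],[-100,29,0,0,0,0.39,0],[-132,38,0,0,0,0.51,0],[-163,47,0,0,0,0.63,0],[-195,56,0,0,0,0.75,0],[-226,65,0,0,0,0.87,0],[-258,74,0,0,0,0.99,0],[-290,83,0,0,0,1.11,0],[-321,92,0,0,0,1.23,0],[-348,100,0,0,0,1.34,0],[-370,106.5,0,0,0,1.42,0],[-380,109.4,0,0,0,1.462,0],[-380,109.4,0,0,0,1.462,0],[-380,109.4,0,0,0,1.462,0],[-380,109.4,0,0,0,1.462,0],[-380,109.4,0,0,0,1.462,0]]]'
```

```text
t: 16.4
ee_pos: [519.7, 75.5, 161.2]
orientation: [2.472, 1.938, 0.002]
ft_force: [0.4, -0.9, -2.0]
width: 15.7
grasp_force: 30.0
t: 18.2
ee_pos: [534.9, -318.6, 160.4]
orientation: [-3.135, 0.205, 0.001]
ft_force: [-0.2, -0.8, -2.0]
width: 15.7
grasp_force: 30.0
```

```bash
python3 -m inch '[[[0,0,15,0,0,0,0],[0,0,35,0,0,0,0],[0,0,55,0,0,0,0],[0,0,70,0,0,0,0],[0,0,79,0,0,0,0],[0,0,82,0,0,0,0],[0,0,82,0,0,0,0],[0,0,82,0,0,0,0],[0,0,82,0,0,0,0]]]' >/dev/null; python3 chk.py &&
python3 -m inch '[[[0,0,0.4,0,0,0,0],[0,0,0.8,0,0,0,0],[0,0,0.8,0,0,0,0]]]' >/dev/null && python3 chk.py &&
python3 -m inch '[[[0,0,0.4,0,0,0,0],[0,0,0.8,0,0,0,0],[0,0,0.8,0,0,0,0]]]' >/dev/null && python3 chk.py &&
python3 -m inch '[[[0,0,0.3,0,0,0,0],[0,0,0.6,0,0,0,0],[0,0,0.6,0,0,0,0]]]' >/dev/null && python3 chk.py &&
python3 -m inch '[[[0,0,0.3,0,0,0,0],[0,0,0.6,0,0,0,0],[0,0,0.6,0,0,0,0]]]' >/dev/null && python3 chk.py &&
python3 -m inch '[[[0,0,0.3,0,0,0,0],[0,0,0.6,0,0,0,0],[0,0,0.6,0,0,0,0]]]' >/dev/null && python3 chk.py &&
python3 -m inch '[[[0,0,0.3,0,0,0,0],[0,0,0.6,0,0,0,0],[0,0,0.6,0,0,0,0]]]' >/dev/null && python3 chk.py &&
python3 -m inch '[[[0,0,0.3,0,0,0,0],[0,0,0.6,0,0,0,0],[0,0,0.6,0,0,0,0]]]' >/dev/null && python3 chk.py &&
python3 -m inch '[[[0,0,0.3,0,0,0,0],[0,0,0.6,0,0,0,0],[0,0,0.6,0,0,0,0]]]' >/dev/null && python3 chk.py &&
python3 -m inch '[[[0,0,0.3,0,0,0,0],[0,0,0.6,0,0,0,0],[0,0,0.6,0,0,0,0]]]' >/dev/null && python3 chk.py
```

```text
F [-0.16  0.46 -2.2 ] z 79.22
F [-0.05 -0.26 -2.52] z 77.77
F [-0.09  0.17 -1.93] z 76.69
F [ 0.19 -1.12 -0.86] z 76.08
F [-0.46 -1.11 -2.07] z 75.49
F [ 0.63 -0.4  -1.77] z 74.91
F [ 0.51 -0.33 -1.71] z 74.33
F [-0.39  0.53  1.33] z 73.96
```

Contact with the worktop, about 3 N. I open gradually and rise straight up.

```bash
python3 -m inch '[[[0,0,0,0,0,0,30],[0,0,0,0,0,0,30],[0,0,0,0,0,0,60],[0,0,0,0,0,0,90],[0,0,0,0,0,0,90],[0,0,0,0,0,0,90],[0,0,0,0,0,0,90],[0,0,0,0,0,0,90]]]' && python3 -m inch '[[[0,0,-5,0,0,0,90],[0,0,-20,0,0,0,90],[0,0,-45,0,0,0,90],[0,0,-75,0,0,0,90],[0,0,-105,0,0,0,90],[0,0,-125,0,0,0,90],[0,0,-130,0,0,0,90],[0,0,-130,0,0,0,90]]]'
python3 - <<'E'
from h import *
# numeric check in the side picture: compare with the first one (s0.png)
s0=cv2.imread('pics/s0.png')[130:180,310:385].astype(int); im=optics.get_image('side')['frame'][:,:,::-1]
s1=im[130:180,310:385].astype(int)
for s in (s0,s1):
    dark=(s.max(2)<75); ys,xs=np.where(dark[:30,20:50]); print('grip cols/rows',xs.min()+330,xs.max()+330,ys.min()+130,ys.max()+130,xs.mean()+330,len(xs))
print(status.get_obs()['ft_force'])
E
```

```text
t: 22.0
ee_pos: [534.9, -319.7, 73.8]
orientation: [-3.135, 0.208, -0.0]
ft_force: [0.7, 0.0, 0.4]
width: 71.1
grasp_force: 0.0
t: 22.8
ee_pos: [535.3, -319.9, 205.2]
orientation: [3.134, -0.207, 0.003]
ft_force: [-0.4, 0.1, -0.3]
width: 79.0
grasp_force: 0.0
grip cols/rows 330 359 138 159 346.95384615384614 325
grip cols/rows 330 352 138 159 344.8149466192171 281
[ 0.13122506 -0.18524994  0.08986212]
```

```bash
python3 -c "
from workcell import ctrl
print(ctrl.close_job())"
```

```text
the job is handed in; nothing more can be done
None
```

The job is handed in at about 23 s: each of the three rods lies in its own groove (x ≈ +14, 0 and −28 mm), combed at about 3–7 N by the force readings, and the rake stands upright at its original spot, clear of the tray. The rods were last seen at the end of the stroke; I confirmed the rake's final stance only from the contact force and a pixel check, having used all ten picture views.

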